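# Unpin and shut the laser enclosure's guard door

### The job

Make the laser enclosure safe for a run: draw the orange-headed stop pin up out of its bore in the door rail and park it in the notch of the blue fork, hanging upright by its collar, and let go of it. Then push the amber guard door along its track by its red tab until it is fully shut. Leave the lens mount, the screwdriver and the grey tin where they are.

Things in the scene. Friction and masses are not known exactly. Their poses are not given: they have to be found in the camera images.
- enclosure: Grey laser enclosure, 180 x 440 x 150 mm high, fixed on a black breadboard 12 mm thick (400 x 560 mm). Origin: on the table under the middle of the grey box; z up; its -x side is the door side, facing the robot. An aluminium rail 30 mm wide runs along y on top of the door side, centred at x -70 mm, its top 175 mm above the origin.
- bore (a point): Mouth of the vertical 13 mm bore in the yellow block of the rail, flush with the rail's top: at x -70, y +90, z 175 mm in the enclosure's frame. Same axes as the enclosure.
- door (a joint): Slide of the guard door, in m: 0 fully shut, 0.18 fully open. It opens towards the enclosure's -y and shuts towards +y. Partly open at the start; about 2 N moves it, it stays where left. Its carriage (100 mm along y, centred on the tab, top 195 mm above the enclosure's origin) rides on the rail and is stopped by a pin in the bore at about 0.074.
- door_tab (a point): Middle of the top edge of the red upright tab on the door's carriage, 245 mm above the enclosure's origin; moves with the door. Tab: 34 mm (enclosure x) by 12 mm (y), 50 mm high. With the door shut it is at x -70, y +100 mm in the enclosure's frame. Push it on its -y face to shut the door. Axes of the enclosure.
- pin: Loose stop pin, about 80 g, upright in the bore at the start. Origin: centre of the lower tip; z up along the pin. Steel shaft 10 mm thick from 0 to 40 mm, steel collar 28 mm across from 40 to 48 mm (it rests on the rail), orange round head 22 mm across from 48 to 90 mm to grip.
- fork: Fixed blue parking fork on a steel post with a black foot, on the breadboard at the robot's side of the enclosure. Origin: bottom of the foot's level, straight below the notch's seat; z up; the notch opens towards its -x. Fork plate 48 mm wide (y), 8 mm thick, x -27 to +52 mm, its top 75 mm above the origin; post at x +35 mm.
- fork_seat (a point): Seat of the notch, at the height of the plate's top; axes of the fork. The notch is 16 mm wide (y), from its open mouth at x -27 mm to its closed end at x +8 mm, and free below for 60 mm. Parked, the pin's collar rests on the plate with its shaft in the notch, the pin's origin 40 mm below this point.
- lens_mount: Bystander, loose: silvery round lens mount on a steel post and a 44 mm round foot, 93 mm high, on the breadboard. Origin under its foot.
- driver: Bystander, loose: screwdriver with a yellow handle, 140 mm long, lying on the breadboard. Origin under its middle.
- lens_case: Bystander, loose: grey round tin 36 mm across, 30 mm high, on the enclosure's lid. Origin under it.
There are look-alikes about, which are no part of the job. There is more than one size of the pin; the job needs the smallest.

How it is judged:
On the way, in this order (a step that is already met when the one before it is completed fails the run):
1. the pin hangs parked in the fork's notch, released (x of pin in the frame of fork_seat between -0.02 and 0.007 m and y of pin in the frame of fork_seat between -0.007 and 0.007 m and z of pin in the frame of fork_seat between -0.045 and -0.035 m and angle between pin's own z axis and vertical below 0.2 rad and linear speed of pin below 0.03 m/s and contact force between pin and the fingers below 0.1 N), for 0.2 s.
2. the guard door is fully shut (value of joint door below 0.005 m), for 0.2 s.
At the end, for the whole second after the job is handed in: The pin hangs at rest in the fork's notch, released: its collar on the fork plate (height within 5 mm), its shaft in the notch (from 20 mm in front of the seat to the closed end), within 0.2 rad of upright; and the door is within 5 mm of fully shut (all of step 1 and value of joint door below 0.005 m); the robot touches nothing.
It fails at once if the lens mount, the screwdriver or the grey tin is moved more than 30 mm (distance of any of lens_mount, driver, lens_case from where it was at the start of the episode above 0.03 m).
It also fails if it takes over 58 s, if anything falls off the work surface, if the arm or the gripper's body presses on something with over 40 N, if the wrist force passes 120 N, or if a joint passes its speed limit or range.

### The arm

A 7-joint arm with a two-finger parallel gripper is mounted at the origin on the work surface. World frame = base frame: x ahead of the robot, y to its left, z up, the work surface at z = 0. Lengths are in m, angles in rad, forces in N, time in s.
With the tool pointing down it reaches from about 0.4 to 0.85 m from the base axis. Payload 4.5 kg.
Tool frame: the origin (TCP) lies midway between the tips of the shut fingers; the grasp point (between the pads) lies 19 mm behind it; z points along the fingers, y is the line along which they close (so a half turn about z gives the same grasp; the last joint's range is limited). The gripper opens to 85 mm and grips with 20 to 120 N. Pads are 22 mm wide; open, the fingers measure 114 mm over their backs; the gripper's body (76 mm by 85 mm) begins 54 mm behind the grasp point. The pads swing forward as they close: fully open they stand 13 mm farther back than shut.
Start: joints at [1.275, 0.689, -0.195, 1.565, 0.157, 0.902, -0.215], TCP at [0.202, -0.591, 0.231] pointing down, gripper open.
Joint ranges: [-3.01, 3.01], [-0.46, 2.08], [-1.47, 1.51], [0.13, 2.56], [-1, 4.14], [0.04, 2.09], [-2.66, 2.66]. Speed limits (rad/s): [2.57, 2.57, 3.14, 3.14, 3.14, 3.14, 3.14].

### API

Orientations are given as a unit quaternion [w, x, y, z].
In Python, from rig import * gives the robot as it stands.
- The arm moves only by the tool carry_out, never from a script. Its argument "targets" is a list of rows, each a list of 6 numbers: the shift along the tool's x, y, z each as a share of 1 m, from -1 to 1, then the turn, a rotation vector about the tool's x, y, z each as a share of 60 degrees, from -1 to 1. A call has 1 to 20 rows; each row shifts and turns the commanded pose from where the row before left it, along the tool's axes as they then stand; what a row does not reach is not made up. A row lasts 1/10 s, in which the tool goes at most 50 mm and 8.59 degrees, less where a joint would pass 70% of its speed; a pose out of reach is approached as far as the arm can. A call with a number of a shift or a turn outside -1 to 1 is refused whole. A call with a gripper value outside its range is refused whole. "jaw" is the opening, from 0 (shut) to 1 (fully open), set as the call begins (left out, the last holds). The fingers move at their own pace and stop on an object; the grip force is fixed at half the most. Time passes only in rows, so rows that do not move let the fingers close. It gives the time, the measured TCP pose, the force, the opening and the grip force at its end, in the units of the state.
- observe(): the state, without advancing time (a new reading comes with each control period).
- capture(name): name is "scene" or "side" or "wrist"; returns the picture (384x512x3 uint8, red, green, blue); there is no depth.
- camera_info(name): a dict with "vfov" (degrees; the focal length in pixels is half the picture's height over the tangent of half this angle, whatever the lens; pixels are square), "cx", "cy" (the principal point, pixels), "R" (3x3) and "t" (3): a world point X has camera coordinates R X + t. Camera axes: x right, y down, z forward; pixel columns grow to the right and rows downward; lengths in m; the calibration is good to about 2 mm. The wrist camera is an equidistant fisheye: a pixel r from the principal point sees the ray r / f radians off the axis. A picture is of the moment at which its call begins: read the wrist's pose just before it. camera_info takes no time and is no camera call; for the wrist camera it gives the pose at the moment of the call.
- close_job(): hands the job in; it is judged then, once.
The state is a dict: "time": time; "q": joint angles; "dq": joint speeds; "tau": joint torques, N m; "ee_pos": TCP position; "orientation": TCP orientation; "force": force on the tool from outside, world axes, zero at the start; "ft_torque": the same for the moment, N m; "opening": opening from 0.0 (shut) to 1.0 (fully open); "grip_force": force on a finger pad.
Only numpy, scipy, OpenCV 4.12 (cv2) and the standard library are available. Lean on these libraries where they do the work, as an engineer would, in place of code of your own. Each camera call takes 0.05 s, during which the arm holds its last target. There are 200 camera calls.

## Working session

There is one attempt and no reset: what is moved stays moved. The work goes in short steps, Python scripts to look and compute and a tool call to move; the robot and the scene stay as the last step left them, time stands still between calls to the robot, and variables do not carry over. Pictures are saved under pics/ and viewed, at most 10 in all, crops included, and the job is handed in when it is done.

Besides the shell and the picture viewer there is one more tool, called as name(argument=value, ...) on one line, values as JSON. carry_out: Moves the arm, as the interface text tells. Shift numbers are shares of 1 m and turn numbers shares of 60 degrees, none past 1 either way. Its arguments: {"type":"object","properties":{"targets":{"type":"array"},"jaw":{"type":"number"}},"required":["targets"]}

```bash
mkdir -p pics; python3 - <<'E'
from rig import *
import cv2,numpy as np
s=observe();print(s['time'],s['ee_pos'],s['orientation'],s['opening'])
for n in ("scene","side"):
    c=camera_info(n);print(n,c)
    im=capture(n);cv2.imwrite(f"pics/{n}0.png",im[:,:,::-1])
    cv2.imwrite(f"pics/{n}0b.png",cv2.resize(im[:,:,::-1],(800,600),interpolation=cv2.INTER_CUBIC))
E
```

```text
0.0 [ 0.20213958 -0.59072736  0.23046414] [-9.08001686e-04  9.86429617e-01  1.64182021e-01 -2.25396035e-04] 1.001566217217878
scene {'vfov': 46.69891166496119, 'cx': 257.78194092073704, 'cy': 185.75893259678156, 'R': array([[-0.85575052,  0.51736816,  0.00460772],
       [ 0.42817375,  0.71316211, -0.55503788],
       [-0.29044498, -0.47300105, -0.83181231]]), 't': array([ 0.48500754, -0.17505482,  1.24510311])}
side {'vfov': 50.28710869764114, 'cx': 253.68845660083562, 'cy': 188.14596830715658, 'R': array([[ 0.90957077, -0.41504412,  0.02047884],
       [-0.29099304, -0.67134489, -0.68162973],
       [ 0.29665478,  0.61403128, -0.73141065]]), 't': array([-0.52297657,  0.25898381,  0.93744774])}
```

View pics/scene0b.png

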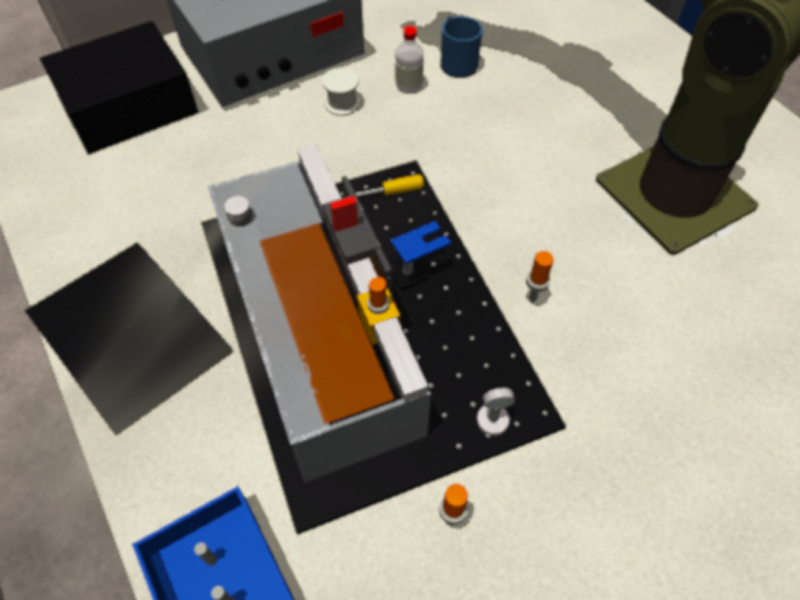

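View pics/side0b.png

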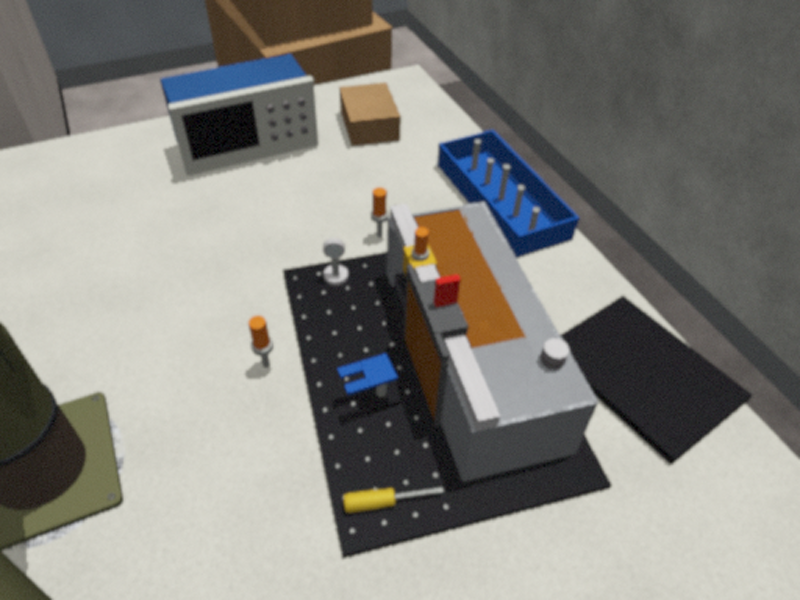

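```bash
cat > h.py <<'E'
import cv2,numpy as np
from rig import *
from scipy.optimize import least_squares
def cam(n):
    c=camera_info(n); f=192/np.tan(np.radians(c['vfov']/2)); return f,c['cx'],c['cy'],np.array(c['R']),np.array(c['t'])
def proj(n,X):
    f,cx,cy,R,t=cam(n); p=np.atleast_2d(X)@R.T+t
    return np.c_[f*p[:,0]/p[:,2]+cx,f*p[:,1]/p[:,2]+cy]
def tri(obs):
    r=least_squares(lambda X:np.concatenate([proj(n,X)[0]-p for n,p in obs]),[.5,0,.1])
    return r.x,np.abs(r.fun).max()
def blobs(im,col,minA=15):
    h=cv2.cvtColor(im,cv2.COLOR_RGB2HSV).astype(int);H,S,V=h[...,0],h[...,1],h[...,2]
    m={'orange':(H>5)&(H<=13)&(S>190)&(V>165),'red':((H<4)|(H>175))&(S>170)&(V>110),
       'blue':(H>100)&(H<125)&(S>150)&(V>90),'yellow':(H>19)&(H<30)&(S>170)&(V>110)}[col].astype(np.uint8)
    k,l,st,c=cv2.connectedComponentsWithStats(m)
    return [(st[i,4],c[i].round(1),st[i,:4]) for i in range(1,k) if st[i,4]>=minA],l
E
python3 - <<'E'
from h import *
for n in("scene","side"):
    im=cv2.imread(f"pics/{n}0.png")[:,:,::-1].copy()
    for c in('orange','red','blue','yellow'):
        print(n,c,[(int(a),p.tolist(),b.tolist()) for a,p,b in blobs(im,c)[0]])
a=cv2.imread("pics/scene0.png")[130:255,205:305];b=cv2.imread("pics/side0.png")[130:255,205:305]
cv2.imwrite("pics/crop1.png",np.hstack([cv2.resize(x,(400,500),interpolation=cv2.INTER_CUBIC) for x in(a,b)]))
E
```

```text
scene orange []
scene red [(43, [262.0, 19.4], [259, 16, 8, 7]), (83, [219.7, 129.4], [212, 125, 16, 9])]
scene blue [(504, [267.5, 154.7], [250, 142, 38, 26]), (3655, [139.9, 357.7], [86, 312, 102, 72])]
scene yellow [(198, [257.8, 117.0], [245, 112, 26, 11]), (245, [240.9, 197.8], [228, 185, 28, 24])]
side orange []
side red [(64, [286.3, 179.2], [279, 176, 15, 7])]
side blue [(1211, [147.5, 49.3], [104, 35, 90, 30]), (1466, [324.2, 122.6], [282, 84, 88, 68]), (578, [235.5, 238.2], [216, 226, 39, 26])]
side yellow [(88, [268.2, 164.6], [259, 157, 21, 13]), (328, [235.2, 319.4], [220, 312, 33, 15])]
```

View pics/crop1.png

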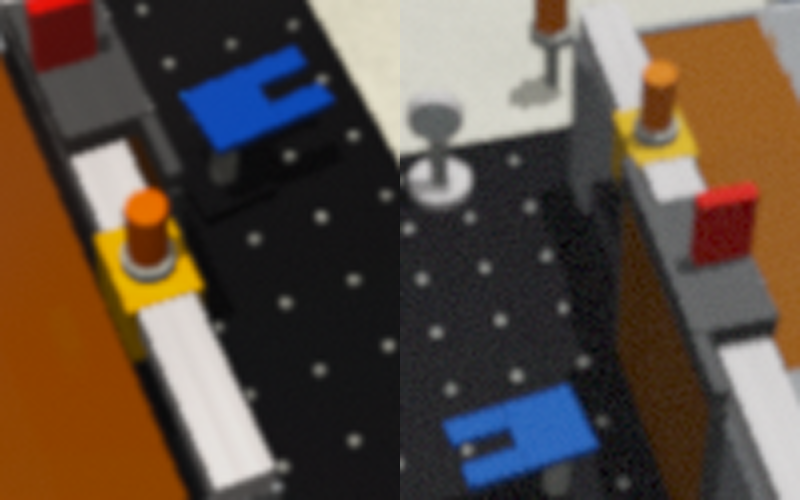

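```bash
python3 - <<'E'
from h import *
C=lambda u,v:np.array([205+u/4-.4,130+v/4-.4])
sc,sd='scene','side'
T=lambda p,L:np.array([p[0]+np.cos(p[2])*L[0]-np.sin(p[2])*L[1],p[1]+np.sin(p[2])*L[0]+np.cos(p[2])*L[1],L[2]])
for n,X in (('head top',[(sc,C(147,199)),(sd,C(259,70))]),('head top side2',[(sd,C(259,70)),(sc,C(147,199))]),('collar bottom',[(sc,C(149,262)),(sd,C(255,133))])):
    print(n,tri(X))
m=1/1.5625
print('tab top',tri([(sc,np.array([343,200])*m),(sd,np.array([446,279])*m)]))
fk=[(sc,C(305,47),-27,-24),(sc,C(335,97),-27,24),(sc,C(222,150),52,24),(sc,C(180,95),52,-24),
(sd,C(43,422),-27,24),(sd,C(168,383),52,24),(sd,C(200,440),52,-24),(sd,C(68,486),-27,-24)]
f=lambda p:np.concatenate([proj(n,T(p,[x/1e3,y/1e3,p[3]]))[0]-q for n,q,x,y in fk])
r=least_squares(f,[.5,0,.2,.087]);print('fork',r.x,r.fun.round(1))
en=[(sc,np.array([290,440])*m,90,220,150),(sc,np.array([210,187])*m,90,-220,150),(sd,np.array([485,205])*m,90,220,150),(sd,np.array([590,400])*m,90,-220,150),
(sc,C(147,199),-70,90,225),(sd,C(259,70),-70,90,225)]
g=lambda p:np.concatenate([(proj(n,T(p,[x/1e3,y/1e3,z/1e3]))[0]-q) for n,q,x,y,z in en])
r=least_squares(g,[.6,0,.2],loss='soft_l1');print('encl',r.x,g(r.x).round(1))
print('mount',tri([(sc,np.array([492,420])*m),(sd,np.array([336,274])*m)]),'driver',tri([(sc,np.array([403,185])*m),(sd,np.array([370,500])*m)]))
print('loose pin tops',tri([(sc,np.array([543,256])*m),(sd,np.array([258,322])*m)]),tri([(sc,np.array([456,489])*m),(sd,np.array([379,192])*m)]))
E
```

```text
head top (array([0.62399419, 0.03033412, 0.22726129]), np.float64(0.2824407509012872))
head top side2 (array([0.62399419, 0.03033412, 0.22726129]), np.float64(0.28244075062696083))
collar bottom (array([0.62518803, 0.03195664, 0.17373552]), np.float64(0.17121928388792185))
tab top (array([ 0.60305196, -0.09258748,  0.24396504]), np.float64(0.268697595672279))
fork [ 0.47082987 -0.08475591 -0.04581033  0.08670584] [-2.4 -0.4  0.1  0.7 -0.4  0.1  0.5 -0.3 -0.4 -0.4 -0.5 -0.1 -1.2  0.8
 -0.1 -0.6]
encl [ 0.67642486 -0.06943772 -0.17792828] [-0.3  0.9  0.  -2.7 -0.7 -2.   2.9  2.8  0.3  1.  -0.7  0.5]
mount (array([0.53672124, 0.19339627, 0.01578926]), np.float64(0.33770592621547735)) driver (array([ 0.41931946, -0.2477165 ,  0.02280536]), np.float64(0.8228906054190475))
loose pin tops (array([0.35793422, 0.04977653, 0.11494116]), np.float64(0.5535698133302844)) (array([0.65859285, 0.27238208, 0.11535952]), np.float64(0.5233765288508039))
```

The pin in the yellow block, scene (241,187), is seated with its collar on the rail. Its head top is 52 mm above the rail, which fits the small pin. The two loose orange pins, scene (346,168) and (291,318), stand on the bare table with tops at 115 mm, so they are the larger look-alikes. The crop confirms the first, and it shows the fork notch opening towards the robot. I'll move above the pin.

carry_out(targets=[[0, 0, -0.027, 0, 0, 0.097], [0, 0, -0.027, 0, 0, 0.097], [0, 0, -0.027, 0, 0, 0.097], [0, 0, -0.027, 0, 0, 0.097], [0, 0, -0.027, 0, 0, 0.097], [0.019, -0.043, 0, 0, 0, 0], [0.019, -0.043, 0, 0, 0, 0], [0.019, -0.043, 0, 0, 0, 0], [0.019, -0.043, 0, 0, 0, 0], [0.019, -0.043, 0, 0, 0, 0], [0.019, -0.043, 0, 0, 0, 0], [0.019, -0.043, 0, 0, 0, 0], [0.019, -0.043, 0, 0, 0, 0], [0.019, -0.043, 0, 0, 0, 0], [0.019, -0.043, 0, 0, 0, 0], [0.019, -0.043, 0, 0, 0, 0], [0.019, -0.043, 0, 0, 0, 0], [0.019, -0.043, 0, 0, 0, 0], [0.019, -0.043, 0, 0, 0, 0]], jaw=1)

```text
time: 2.0
ee_pos: [0.5714, -0.0443, 0.3659]
orientation: [0.0, 0.996, -0.089, -0.0]
force: [1.6, -0.0, -0.0]
opening: 0.997
grip_force: 0.0
```

```bash
python3 - <<'E'
from h import *
import pickle
s=observe();print(s['time'],s['ee_pos'],s['orientation'],s['force'])
c=camera_info('wrist');im=capture('wrist');pickle.dump((c,im),open('w1.pkl','wb'))
cv2.imwrite("pics/w1.png",cv2.resize(im[:,:,::-1],(800,600),interpolation=cv2.INTER_CUBIC))
print(c)
E
```

```text
2.0 [ 0.57136869 -0.04431406  0.36594306] [ 1.81457684e-04  9.96036453e-01 -8.89449169e-02 -3.90976000e-04] [ 1.58258111 -0.01915781 -0.04715012]
{'vfov': 65.70646984690485, 'cx': 253.40541434998846, 'cy': 193.24583191760547, 'R': array([[-1.77667864e-01, -9.84090492e-01,  1.84576877e-04],
       [-9.33915926e-01,  1.68668459e-01,  3.15201513e-01],
       [-3.10217944e-01,  5.58288004e-02, -9.49024748e-01]]), 't': array([0.05878675, 0.45711757, 0.68704648])}
```

View pics/w1.png

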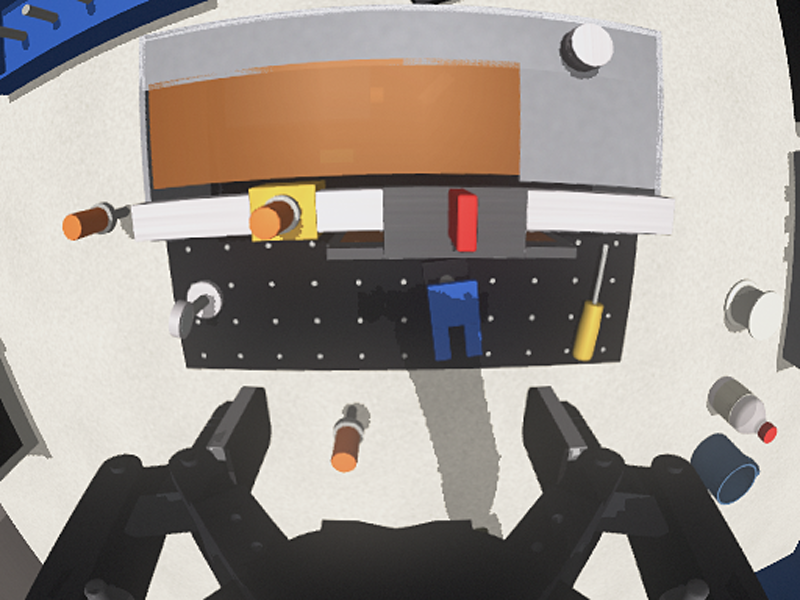

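The wrist view shows the bore pin's head top at about (265,222), the tab top at about (457,220) and the fork corners at (428,287), (479,282), (482,355) and (436,361). I'll back-project these at their known heights.

```bash
cat >> h.py <<'E'
def wray(c,px,z):
    f=192/np.tan(np.radians(c['vfov']/2));d=np.array(px,float)-[c['cx'],c['cy']];r=np.hypot(*d);th=r/f
    v=np.r_[d/r*np.sin(th),np.cos(th)];R=np.array(c['R']);o=-R.T@c['t'];w=R.T@v
    return o+w*(z-o[2])/w[2]
E
python3 - <<'E'
from h import *
import pickle
c,im=pickle.load(open('w1.pkl','rb'));W=lambda u,v,z:wray(c,(u/1.5625,v/1.5625),z)[:2].round(4)
print('head',W(265,222,.225),'tab',W(459,193,.245),W(457,249,.245))
P=[W(428,287,.087),W(479,282,.087),W(482,355,.087),W(436,361,.087)];print('fork',P)
L=np.array([[52,24],[52,-24],[-27,-24],[-27,24]])/1e3
f=lambda p:(np.c_[p[0]+np.cos(p[2])*L[:,0]-np.sin(p[2])*L[:,1],p[1]+np.sin(p[2])*L[:,0]+np.cos(p[2])*L[:,1]]-P).ravel()
r=least_squares(f,[.47,-.08,0]);print(r.x,(r.fun*1e3).round(1))
print('notch',W(447,327,.087),W(465,326,.087),W(449,358,.087),W(468,356,.087))
print('rail ends',W(133,222,.175),W(672,214,.175))
E
```

```text
head [0.6248 0.0307] tab [ 0.6222 -0.0888] [ 0.5901 -0.0828]
fork [array([ 0.5222, -0.0653]), array([ 0.5185, -0.1142]), array([ 0.442 , -0.1083]), array([ 0.4442, -0.0614])]
[ 0.46924967 -0.08651498 -0.0628428 ] [ 0.5 -0.5  1.1  0.5 -1.2 -0.5 -0.4  0.5]
notch [ 0.4786 -0.0774] [ 0.4764 -0.095 ] [ 0.4451 -0.0747] [ 0.4436 -0.094 ]
rail ends [0.646  0.1583] [ 0.5759 -0.2721]
```

carry_out(targets=[[0.013, -0.028, 0, 0, 0, 0], [0.013, -0.028, 0, 0, 0, 0], [0.013, -0.0275, 0, 0, 0, 0], [0, 0, 0.035, 0, 0, 0], [0, 0, 0.035, 0, 0, 0], [0, 0, 0.035, 0, 0, 0], [0, 0, 0.035, 0, 0, 0], [0, 0, 0.034, 0, 0, 0], [0, 0, 0, 0, 0, 0], [0, 0, 0, 0, 0, 0]])

```text
time: 3.05
ee_pos: [0.624, 0.0292, 0.1924]
orientation: [0.0, 0.996, -0.089, -0.0]
force: [-0.1, 0.2, 0.6]
opening: 0.999
grip_force: 0.0
```

```bash
python3 - <<'E'
from h import *
s=observe();print(s['time'],s['ee_pos'],s['orientation'],s['force'])
E
```

```text
3.05 [0.62396775 0.02916588 0.19243647] [ 1.07533552e-04  9.96036443e-01 -8.89451011e-02 -4.01518771e-04] [-0.11537587  0.22794836  0.59693752]
```

carry_out(targets=[[0.0005, -0.0017, 0, 0, 0, 0], [0, 0, 0, 0, 0, 0], [0, 0, 0, 0, 0, 0], [0, 0, 0, 0, 0, 0], [0, 0, 0, 0, 0, 0], [0, 0, 0, 0, 0, 0], [0, 0, 0, 0, 0, 0], [0, 0, 0, 0, 0, 0], [0, 0, 0, 0, 0, 0], [0, 0, 0, 0, 0, 0]], jaw=0)

```text
time: 4.05
ee_pos: [0.6253, 0.0309, 0.1932]
orientation: [-0.0, 0.996, -0.089, 0.001]
force: [-1.0, -0.0, 5.5]
opening: 0.24
grip_force: 58.5
```

carry_out(targets=[[0, 0, -0.01, 0, 0, 0], [0, 0, -0.02, 0, 0, 0], [0, 0, -0.03, 0, 0, 0], [0, 0, -0.03, 0, 0, 0], [0, 0, 0, 0, 0, 0]])

```text
time: 4.55
ee_pos: [0.6274, 0.0312, 0.287]
orientation: [-0.001, 0.996, -0.089, 0.004]
force: [1.0, 0.4, -0.0]
opening: 0.239
grip_force: 58.8
```

```bash
python3 - <<'E'
from h import *
s=observe();print(s['time'],s['ee_pos'],s['force'],s['opening'],s['grip_force'])
a=capture('scene');b=capture('side')
p,q=[proj(n,s['ee_pos'])[0].astype(int) for n in('scene','side')]
cr=lambda im,p:cv2.resize(im[p[1]-50:p[1]+50,p[0]-40:p[0]+40,::-1],(400,500),interpolation=cv2.INTER_CUBIC)
print(p,q);cv2.imwrite('pics/lift.png',np.hstack([cr(a,p),cr(b,q)]))
E
```

```text
4.55 [0.62743875 0.03119541 0.28700639] [ 1.04750039  0.36233813 -0.02209971] 0.23916096844991808 58.78290116786957
[238 161] [271 126]
```

View pics/lift.png

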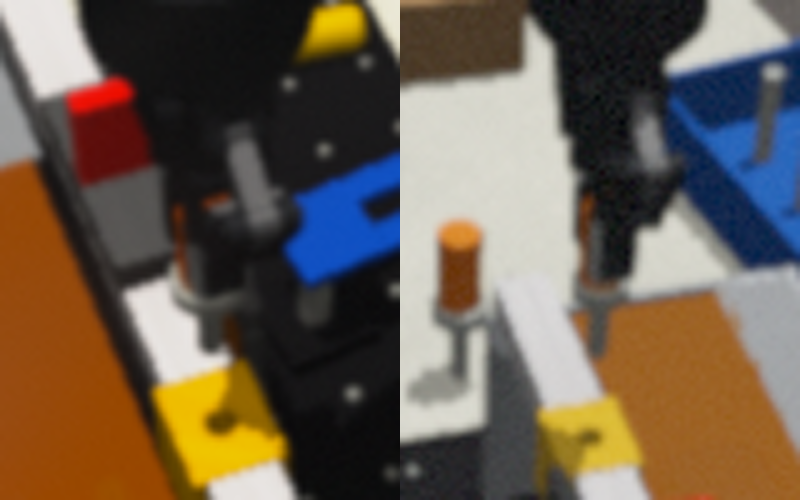

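The pin is out of the bore and hangs straight in the fingers. I'll carry it over the notch.

carry_out(targets=[[-0.012, 0.012, 0, 0, 0, 0], [-0.023, 0.024, 0, 0, 0, 0], [-0.023, 0.024, 0, 0, 0, 0], [-0.023, 0.024, 0, 0, 0, 0], [-0.023, 0.024, 0, 0, 0, 0], [-0.023, 0.024, 0, 0, 0, 0], [-0.013, 0.012, 0, 0, 0, 0], [0, 0, 0.03, 0, 0, 0], [0, 0, 0.035, 0, 0, 0], [0, 0, 0.035, 0, 0, 0], [0, 0, 0.01, 0, 0, 0], [0, 0, 0, 0, 0, 0], [0, 0, 0, 0, 0, 0]])

```text
time: 5.95
ee_pos: [0.462, -0.086, 0.1729]
orientation: [0.0, 0.996, -0.089, 0.0]
force: [1.1, 0.1, -1.2]
opening: 0.242
grip_force: 58.8
```

```bash
python3 - <<'E'
from h import *
s=observe();print(s['time'],s['ee_pos'],s['orientation'],s['force'],s['opening'])
a=capture('scene');b=capture('side')
P=np.array(s['ee_pos'])-[0,0,.06]
p,q=[proj(n,P)[0].astype(int) for n in('scene','side')]
print(p,q,proj('scene',P),proj('side',P));cr=lambda im,p:cv2.resize(im[p[1]-50:p[1]+50,p[0]-40:p[0]+40,::-1],(400,500),interpolation=cv2.INTER_CUBIC)
cv2.imwrite('pics/over.png',np.hstack([cr(a,p),cr(b,q)]))
E
```

```text
5.95 [ 0.46198275 -0.08600529  0.1728682 ] [ 2.53822595e-05  9.96043850e-01 -8.88624912e-02  3.24025692e-04] [ 1.05506396  0.0644285  -1.18674109] 0.24241206690673112
[276 143] [225 234] [[276.99389026 143.19346923]] [[225.47903844 234.03627476]]
```

View pics/over.png

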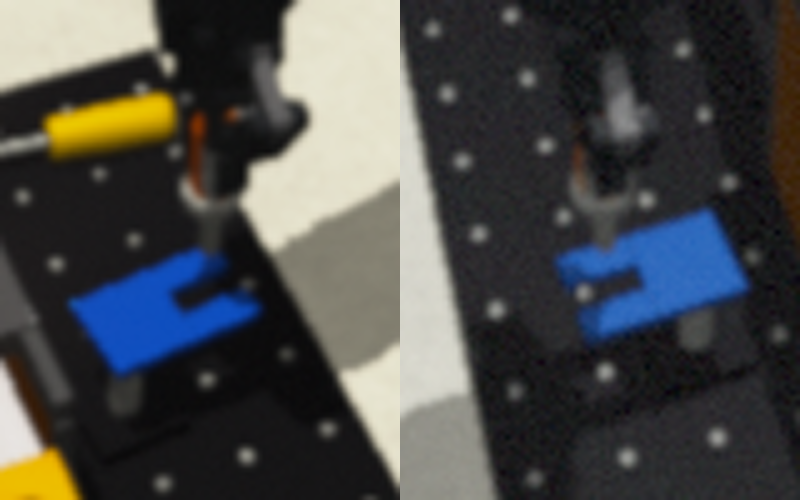

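```bash
python3 - <<'E'
from h import *
S=lambda u,v:np.array([236+u/5-.4,93+v/5-.4]);D=lambda u,v:np.array([185+u/5-.4,184+v/5-.4])
sc,sd='scene','side'
print(tri([(sc,S(212,250)),(sd,D(205,246))]))
fk=[(sc,S(70,300),52,-24),(sc,S(262,308),-27,24),(sc,S(122,375),52,24),(sc,S(173,293),8,-8),(sc,S(190,313),8,8),
(sd,D(155,259),-27,24),(sd,D(310,208),52,24),(sd,D(350,288),52,-24),(sd,D(188,325),-27,-24),(sd,D(238,268),8,8),(sd,D(247,290),8,-8)]
def f(p):
    c,s=np.cos(p[2]),np.sin(p[2])
    return np.concatenate([proj(n,[p[0]+c*x/1e3-s*y/1e3,p[1]+s*x/1e3+c*y/1e3,.087])[0]-q for n,q,x,y in fk])
r=least_squares(f,[.47,-.085,-.05],loss='soft_l1');print(r.x,f(r.x).round(1))
E
```

```text
(array([ 0.46171334, -0.08456776,  0.11621847]), np.float64(0.5268555684755256))
[ 0.47138446 -0.08586178 -0.04040364] [ 0.1  0.2 -0.   0.  -0.7 -0.7 -1.4 -0.7 -1.5 -0.1 -0.3 -0.4 -0.2  0.2
 -0.7 -0.7 -0.2  2.2 -0.7 -1.5 -0.1 -0.7]
```

carry_out(targets=[[0.003, 0, 0.005, 0, 0, 0], [0, 0, 0.015, 0, 0, 0], [0, 0, 0.015, 0, 0, 0], [0, 0, 0.015, 0, 0, 0], [0, 0, 0.01, 0, 0, 0], [0, 0, 0, 0, 0, 0], [0, 0, 0, 0, 0, 0]])

```text
time: 6.75
ee_pos: [0.4648, -0.0866, 0.1126]
orientation: [0.0, 0.996, -0.089, 0.0]
force: [0.0, -0.2, -1.3]
opening: 0.238
grip_force: 58.8
```

carry_out(targets=[[0, 0, 0.003, 0, 0, 0], [0, 0, 0.002, 0, 0, 0], [0, 0, 0.001, 0, 0, 0], [0, 0, 0, 0, 0, 0]])

```text
time: 7.15
ee_pos: [0.4645, -0.0866, 0.1063]
orientation: [0.0, 0.996, -0.089, 0.0]
force: [0.1, 0.3, -1.9]
opening: 0.239
grip_force: 58.8
```

Now 1 mm more, then open the fingers.

carry_out(targets=[[0, 0, 0.001, 0, 0, 0], [0, 0, 0, 0, 0, 0]])

```text
time: 7.35
ee_pos: [0.4645, -0.0865, 0.1053]
orientation: [0.0, 0.996, -0.089, -0.0]
force: [-0.7, 0.3, -0.4]
opening: 0.242
grip_force: 58.8
```

carry_out(targets=[[0, 0, 0, 0, 0, 0], [0, 0, 0, 0, 0, 0], [0, 0, 0, 0, 0, 0], [0, 0, 0, 0, 0, 0], [0, 0, 0, 0, 0, 0], [0, 0, 0, 0, 0, 0], [0, 0, 0, 0, 0, 0], [0, 0, 0, 0, 0, 0]], jaw=1)

```text
time: 8.15
ee_pos: [0.4645, -0.0866, 0.1053]
orientation: [0.0, 0.996, -0.089, 0.0]
force: [0.3, -0.1, 0.5]
opening: 1.004
grip_force: 0.0
```

carry_out(targets=[[0, 0, -0.02, 0, 0, 0], [0, 0, -0.04, 0, 0, 0], [0, 0, -0.04, 0, 0, 0], [0, 0, -0.04, 0, 0, 0], [0, 0, -0.04, 0, 0, 0], [0, 0, -0.035, 0, 0, 0], [0, 0, 0, 0, 0, 0]])

```text
time: 8.85
ee_pos: [0.4672, -0.0868, 0.3247]
orientation: [0.0, 0.996, -0.089, 0.005]
force: [1.2, -0.2, -0.7]
opening: 1.0
grip_force: 0.0
```

```bash
python3 - <<'E'
from h import *
s=observe();print(s['time'],s['ee_pos'],s['orientation'],s['force'])
import pickle
c=camera_info('wrist');w=capture('wrist');pickle.dump((c,w),open('w2.pkl','wb'))
b=capture('side');a=capture('scene')
p,q=[proj(n,[.464,-.086,.1])[0].astype(int) for n in('scene','side')]
cr=lambda im,p:cv2.resize(im[p[1]-50:p[1]+50,p[0]-40:p[0]+40,::-1],(400,500),interpolation=cv2.INTER_CUBIC)
cv2.imwrite('pics/park.png',np.hstack([cr(a,p),cr(b,q)]))
E
```

```text
8.85 [ 0.46722456 -0.08676681  0.32471368] [ 1.64856341e-04  9.96008502e-01 -8.91167495e-02  5.02417401e-03] [ 1.19367869 -0.18919143 -0.7185797 ]
```

View pics/park.png

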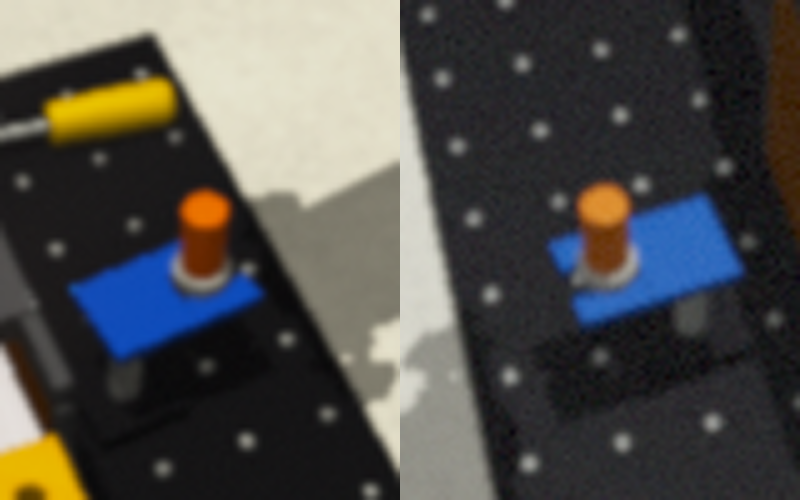

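The pin hangs upright in the notch with its collar on the plate, heads at crop (205,208) and (604,204), and the fingers are clear. Next is the door: close the fingers and go behind the tab.

carry_out(targets=[[0.022, 0.0055, 0, 0, 0, 0], [0.023, 0.0055, 0, 0, 0, 0], [0.023, 0.0055, 0, 0, 0, 0], [0.023, 0.0055, 0, 0, 0, 0], [0.023, 0.0055, 0, 0, 0, 0], [0.022, 0.0055, 0, 0, 0, 0], [0, 0, 0, 0, 0, 0], [0, 0, 0.03, 0, 0, 0], [0, 0, 0.03, 0, 0, 0], [0, 0, 0.03, 0, 0, 0], [0, 0, 0.022, 0, 0, 0], [0, 0, 0, 0, 0, 0]], jaw=0)

```text
time: 10.2
ee_pos: [0.5885, -0.1422, 0.2039]
orientation: [-0.0, 0.996, -0.089, -0.005]
force: [0.8, 0.8, 0.7]
opening: -0.001
grip_force: 0.0
```

```bash
python3 - <<'E'
from h import *
print('parked head top',tri([('scene',np.array([0,0])+proj('scene',[.464,-.086,.1])[0].astype(int)-[40,50]+np.array([205,208])/5-.4),('side',proj('side',[.464,-.086,.1])[0].astype(int)-[40,50]+np.array([204,204])/5-.4)]))
s=observe();ex=np.array([.984,-.1775]);ey=-np.array([.1775,.984]);d=np.array([.605,-.090])-s['ee_pos'][:2]
print(s['ee_pos'],s['force'],s['opening'],'tab in tool',d@ex,d@ey)
E
```

```text
parked head top (array([ 0.46461989, -0.08601475,  0.13648888]), np.float64(0.15114586020740717))
[ 0.58849022 -0.14222166  0.20385215] [0.75159023 0.83252888 0.74325663] -0.0006387950818801173 tab in tool 0.00697627979371963 -0.05431660153531552
```

carry_out(targets=[[0.007, 0, -0.01, 0, 0, 0], [0, -0.01, 0, 0, 0, 0], [0, -0.01, 0, 0, 0, 0], [0, -0.01, 0, 0, 0, 0], [0, -0.01, 0, 0, 0, 0], [0, -0.01, 0, 0, 0, 0], [0, -0.01, 0, 0, 0, 0], [0, -0.01, 0, 0, 0, 0], [0, -0.01, 0, 0, 0, 0], [0, -0.01, 0, 0, 0, 0], [0, -0.01, 0, 0, 0, 0], [0, -0.01, 0, 0, 0, 0], [0, 0, 0, 0, 0, 0]])

```text
time: 11.5
ee_pos: [0.6198, -0.0329, 0.2184]
orientation: [-0.001, 0.996, -0.087, 0.001]
force: [-0.1, 0.2, -0.4]
opening: 0.001
grip_force: 0.0
```

carry_out(targets=[[0, -0.008, 0, 0, 0, 0], [0, -0.008, 0, 0, 0, 0], [0, -0.008, 0, 0, 0, 0], [0, -0.008, 0, 0, 0, 0], [0, -0.006, 0, 0, 0, 0], [0, -0.004, 0, 0, 0, 0], [0, -0.003, 0, 0, 0, 0]])

```text
time: 12.2
ee_pos: [0.627, 0.0087, 0.2184]
orientation: [-0.0, 0.996, -0.089, 0.0]
force: [-0.6, -1.9, 1.2]
opening: -0.001
grip_force: 1.1
```

```bash
python3 - <<'E'
from h import *
s=observe();print(s['time'],s['ee_pos'],s['force'])
a=capture('scene');b=capture('side')
p,q=[proj(n,[.62,.02,.22])[0].astype(int) for n in('scene','side')];print(p,q)
cr=lambda im,p:cv2.resize(im[p[1]-50:p[1]+50,p[0]-40:p[0]+40,::-1],(400,500),interpolation=cv2.INTER_CUBIC)
cv2.imwrite('pics/push.png',np.hstack([cr(a,p),cr(b,q)]))
E
```

```text
12.2 [0.62699606 0.00866033 0.21840386] [-0.64210628 -1.86187418  1.19413302]
[240 176] [269 152]
```

View pics/push.png

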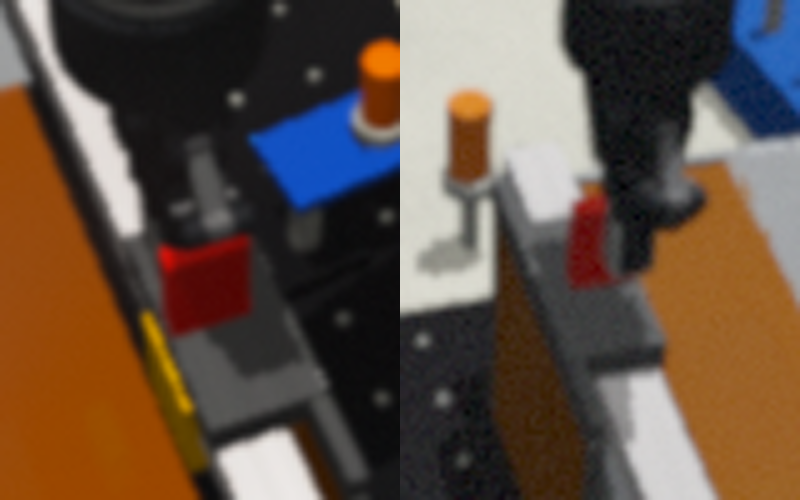

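The door is moving with the tab against the fingers and has passed the bore. I'll go on in small steps until the end stop shows in the force.

carry_out(targets=[[0, -0.003, 0, 0, 0, 0], [0, -0.003, 0, 0, 0, 0], [0, -0.003, 0, 0, 0, 0], [0, 0, 0, 0, 0, 0]])

```text
time: 12.7
ee_pos: [0.6285, 0.0179, 0.2183]
orientation: [-0.0, 0.996, -0.089, 0.0]
force: [-0.1, -0.1, 1.5]
opening: 0.001
grip_force: 0.3
```

carry_out(targets=[[0, -0.003, 0, 0, 0, 0], [0, 0, 0, 0, 0, 0]])

```text
time: 12.9
ee_pos: [0.629, 0.0203, 0.2183]
orientation: [-0.0, 0.996, -0.089, -0.0]
force: [-1.8, 0.1, 0.1]
opening: 0.001
grip_force: 0.6
```

carry_out(targets=[[0, -0.003, 0, 0, 0, 0], [0, 0, 0, 0, 0, 0]])

```text
time: 13.1
ee_pos: [0.6289, 0.0203, 0.2183]
orientation: [0.002, 0.996, -0.09, -0.001]
force: [-1.9, -4.8, 3.4]
opening: 0.004
grip_force: 3.0
```

carry_out(targets=[[0, -0.003, 0, 0, 0, 0], [0, 0, 0, 0, 0, 0], [0, 0, 0, 0, 0, 0]])

```text
time: 13.4
ee_pos: [0.6289, 0.0204, 0.2183]
orientation: [0.004, 0.996, -0.091, -0.001]
force: [-3.7, -10.3, 4.6]
opening: -0.002
grip_force: 5.2
```

The fingers held still while the force rose from 5 to 10 N, so the door is at its end stop. I'll back off and clear.

carry_out(targets=[[0, 0.01, 0, 0, 0, 0], [0, 0.02, 0, 0, 0, 0], [0, 0.01, -0.01, 0, 0, 0], [0, 0, -0.04, 0, 0, 0], [0, 0, -0.04, 0, 0, 0], [0, 0.03, -0.03, 0, 0, 0], [0, 0.04, 0, 0, 0, 0], [0, 0.04, 0, 0, 0, 0], [0, 0, 0, 0, 0, 0], [0, 0, 0, 0, 0, 0]])

```text
time: 14.4
ee_pos: [0.6036, -0.1222, 0.339]
orientation: [-0.001, 0.996, -0.09, 0.001]
force: [0.5, 0.6, -0.2]
opening: 0.0
grip_force: 0.0
```

```bash
python3 - <<'E'
from h import *
s=observe();print(s['time'],s['ee_pos'],s['force'])
a=capture('scene')[60:260,150:390,::-1];b=capture('side')[100:300,170:410,::-1]
cv2.imwrite('pics/end.png',np.hstack([cv2.resize(x,(400,333),interpolation=cv2.INTER_CUBIC) for x in(a,b)]))
E
```

```text
14.4 [ 0.60358546 -0.1222169   0.33895952] [ 0.54706063  0.60141688 -0.22191437]
```

View pics/end.png

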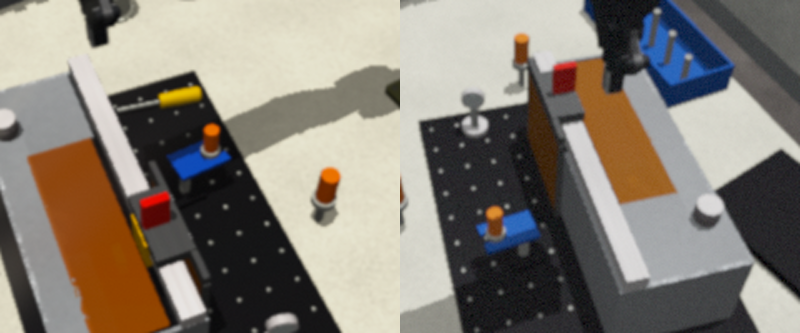

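The pin is still parked, the tab has reached the bore block, the arm is clear, and the lens mount, screwdriver and tin look undisturbed. One numeric check of the tab position, then I hand in.

```bash
python3 - <<'E'
from h import *
X,e=tri([('scene',[150+154*.6,60+199*.6]),('side',[170+164*.6,100+66*.6])]);print(X,e,'expected ~[.6265 .0406 .245]')
if abs((X[:2]-[.6265,.0406])@[.1775,.984])<.006: print(close_job())
E
```

```text
[0.62653762 0.0405032  0.24169857] 0.045307052747034504 expected ~[.6265 .0406 .245]
the job is handed in; nothing more can be done
None
```

The stop pin hangs upright and released in the blue fork's notch, the guard door is shut against its end stop, nothing else looks moved in the last pictures, and the job is handed in (no verdict was shown).

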